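# Release the ratchet mould clamp and take the mould to its drying bat

## Robot

A 6-joint arm with a two-finger parallel gripper is mounted at the origin on the work surface. World frame = base frame: x ahead of the robot, y to its left, z up, the work surface at z = 0. Lengths are in mm, angles in rad, forces in N, time in s.
With the tool pointing down it reaches from about 275 to 725 mm from the base axis. Payload 15.9 kg.
Tool frame: the origin (TCP) lies at the very end of the fingers, on their centre line; the grasp point (between the pads) lies 19 mm behind it (r.hold_point_z is the distance from the TCP to the grasp point, in mm); z points along the fingers, y is the line along which they close (so a half turn about z gives the same grasp; the last joint's range is limited). The gripper opens to 85 mm and grips with 20 to 120 N. Pads are 22 mm wide; open, the fingers measure 114 mm over their backs; the gripper's body (76 mm by 85 mm) begins 54 mm behind the grasp point. The pads swing forward as they close: fully open they stand 13 mm farther back than shut.
Start: joints at [1.247, 0.213, -0.034, 1.323, 0, 1.571], TCP at [159.079, 474.003, 231.306] pointing down, gripper open.
Joint ranges: [-2.98, 2.98], [-0.74, 1.72], [-1.14, 1.35], [-2.1, 2.04], [-1.57, 1.44], [-3.14, 3.14]. Speed limits (rad/s): [1.89, 1.89, 2.39, 2.57, 3.14, 3.14].

## Interface

Orientations are given as a rotation vector (axis times angle).
In Python, from bench import r gives the robot as it stands.
- The arm moves only by the tool jog_arm, never from a script. Its argument "commands" is a list of rows, each an object with "offset": the shift along the tool's x, y, z in a scale on which 1.0 is 40 cm, a list of three; "rotation": the turn, a rotation vector about the tool's x, y, z in parts of the range, where 1.0 means 180 degrees, a list of three; "claw": the closure, from 0 (fully open) to 1 (shut). In form: [{"offset": [dx, dy, dz], "rotation": [ax, ay, az], "claw": claw}, ...]. A call has 1 to 12 rows; each row is the pose to reach, as a shift and turn from the pose commanded when the call began, along the tool's axes at that moment; what a row does not reach only later rows make up. A row lasts 1/10 s, in which the tool goes at most 50 mm and 8.59 degrees, less where a joint would pass 70% of its speed; a pose out of reach is approached as far as the arm can. A call with a gripper value outside its range is refused whole. The fingers move at their own pace and stop on an object; "grip_force" is the grip in N (left out, the last holds). Time passes only in rows, so rows that repeat a pose let the fingers close. It gives the time, the measured TCP pose, the force, the opening and the grip force at its end, in the units of the state.
- r.sense(): the state, without advancing time (a new reading comes with each control period).
- r.read_camera(name): name is "scene" or "top" or "wrist"; returns a dict with "image" (480x640x3 uint8, red, green, blue), "mtx" (3x3 intrinsics, pixels), "k1" (the pictures are not rectified: a ray, as slopes to the right and down, at radius r is drawn at 1 + k1 r^2 times it, then the intrinsics apply), "world_to_cam" (4x4, takes a point from world to camera coordinates); the wrist camera has in their place "tool_from_camera" (4x4, takes a point from camera to tool coordinates, whose origin is the TCP and whose axes are the flange's). Camera axes: x right, y up, looking along -z (the intrinsics and any distortion apply to the point x, -y, -z); pixel columns grow to the right and rows downward; lengths in mm; the calibration is good to about 2 mm. A picture is of the moment at which its call begins: read the wrist's pose just before it. There is no depth.
- r.job_done(): hands the job in; it is judged then, once.
Trained networks look in a picture, given as the dict that the camera call returned (one of the last four; its "shot" number tells which), for a name from the list of things; names that differ only in an ending like _2 or _b are one class to them, and where a whole thing is asked for, a point or a joint stands for the part that bears it (a point fixed in the world has none). Each returns a list of dicts, best first, with "p" (0 to 1); they miss things now and then, are a little off and sometimes report something else, mostly with a low value. They report only what shows in the picture. A call takes as long as a camera call. They do not tell look-alikes from the thing itself.
- r.boxes_of(target, picture): "position" ([column, row] in pixels, amid what is visible of it).
- r.outline_of(target, picture): "pixels" (480x640 bool, what is visible of it) and "position" ([column, row] in pixels, amid what is visible of it).
The state is a dict: "t": time; "qpos": joint angles; "dq": joint speeds; "tau": joint torques, N m; "tcp_pos": TCP position; "tool_rot": TCP orientation; "ft_force": force on the tool from outside, world axes, zero at the start; "ft_torque": the same for the moment, N m; "opening": finger opening in mm; "grip_force": force on a finger pad.
Only numpy, scipy, OpenCV 4.12 (cv2) and the standard library are available. Lean on these libraries where they do the work, as an engineer would, in place of code of your own. Each camera call takes 0.05 s, during which the arm holds its last target. There are 200 camera calls.

## Task

The cast has set, so free the plaster mould from the ratchet clamp: press the pawl's thumb lever down gently, just far enough to lift the pawl off the ratchet wheel without leaning on its stop, and keep it held off until the jaw has crept all the way back. Then lift the mould straight out and stand it upright in the middle of the square plaster drying bat, setting it down softly. Leave the bowls, the bat and the other things on the bench where they are.

Things in the scene. Friction and masses are not known exactly. Their poses are not given: they have to be found in the camera images.
- clamp: Green cast bench clamp for plaster moulds, bolted down; bed 130 (x) by 300 (y), y -125 to 175, top 25 mm above the bench; origin on the bench. Clamping axis = its y: fixed jaw at -y (inner face y -87), then mould, sliding jaw, and the drive at the +y end. Jaws 110 wide, tops 116 mm up. Touch all of it, lever and jaw too, lightly: more than 15 N on any part bends or marks it
- wheel_axis (a point): Middle of the steel ratchet wheel on the clamp's +x side: 64 mm diameter, 12 thick, 18 teeth 6 mm deep, axis along the clamp's x, 68 mm above the bench. On the other (-x) end of its shaft is the winding crank (50 mm arm, wooden grip out to 87 mm from the clamp's middle), which swings over the top, up to 130 mm above the bench, as the jaw opens
- pawl_pivot (a point): Pivot pin of the sprung pawl, on the clamp, 100 mm above the bench, axis along the clamp's x. The nose points to the clamp's -y and sits in the teeth on top of the wheel. A steel thumb lever clamped on the hub points to +y, beyond the bed's end. Pressing it down lifts the nose; let go, the spring drops the nose back into the teeth
- pad_nominal (a point): Nominal middle of the top of the lever's round thumb bar (16 diameter, 26 long along x), fixed on the clamp, 62 mm from the pivot. The lever is clamped on by eye: the real bar is up to 10 mm higher or lower. Pressing takes 7 to 11 N until the nose comes clear at about 9 mm of bar travel from rest, then only some 4 N; a hard stop comes at about 11 mm
- jaw (a joint): Travel of the sliding jaw in m: 0 clamped on the mould, 0.040 fully back against its stop. It can only open while the pawl is held off; then its return spring pushes it back slowly, about 10 mm/s, by itself (some 4 s for the whole way). If the pawl drops early the wheel is caught again at the next tooth
- mould_seat (a point): The mould's place in the clamp: on the bed's top, 45 mm to the clamp's -y of its origin
- mould: Closed two-part plaster casting mould, off-white block 62 (x) by 84 (y) by 115 mm high, vertical seam, dark clay plug in the pour hole on top; 0.5 to 0.8 kg. Origin at the middle of its underside. It stands on the clamp's bed, y along the clamping axis, between the rubber-faced jaws. Its two x faces are free for the fingers; its top stands 24 mm above the jaws
- bat: Square plaster drying bat, 110 by 110 by 15 mm, off-white, lying loose on the ware board in one of three places, two of which hold black bowls. Origin at the middle of its underside, which is 24 mm above the bench
- wareboard: Wooden ware board, 400 (x) by 135 (y), top 24 mm above the bench, fixed; origin on the bench under its middle. Its three places are 120 mm apart along its x
- bowl_a: Black clay bowl, rim 103 diameter, 56 high, on the ware board; origin under its foot
- bowl_b: Another such black bowl on the ware board
- bowl_c: Another such black bowl on the bench
- tape: Roll of tape lying on the bench beside the clamp, 84 diameter, 22 high; origin under its middle
- rib: Flat wooden rib lying on the bench beside the clamp, 45 by 100 by 7 mm
- brush: Flat brush with wooden handle, 200 long, lying on the bench; origin at mid-length
- jar: Glass jar with a steel lid, 72 diameter, 85 high
- sprayer: Clear spray bottle with white head, 72 diameter, 210 high
Mind the look-alikes: they are no part of the job. What is shaped like the bat but green is not meant.

How it is judged (in metres and radians):
On the way:
1. the jaw is fully back (38.5 mm or more) while the mould still stands in its place in the clamp (value of joint jaw above 0.0385 m and distance between mould and mould_seat below 0.03 m), for 0.2 s.
At the end, for the whole second after the job is handed in: The clamp's jaw is back at its stop (37.5 mm or more of its 40 mm), and the mould stands upright (within 0.05 rad), at rest and released on the drying bat, its middle within 25 mm of the bat's middle (value of joint jaw above 0.0375 m and horizontal distance between mould and bat below 0.025 m and z of mould in the frame of bat between 0.012 and 0.018 m and angle between mould's own z axis and vertical below 0.05 rad and linear speed of mould below 0.02 m/s); the robot touches nothing.
It fails at once if more than 15 N by fingers or arm on the clamp or any part of it (contact force between any of the fingers, the arm and clamp above 15 N).
It fails at once if the mould is dropped or banged down on the bat (more than 40 N between them) (contact force between mould and bat above 40 N).
It fails at once if the mould is tipped by more than 0.4 rad (angle between mould's own z axis and vertical above 0.4 rad).
It fails at once if the bat, a bowl, the tape, rib, brush, jar or sprayer is moved by more than 20 mm (distance of any of bat, bowl_a, bowl_b, bowl_c, tape, rib, brush, jar, sprayer from where it was at the start of the episode above 0.02 m).
It also fails if it takes over 67 s, if anything falls off the work surface, if the arm or the gripper's body presses on something with over 40 N, if the wrist force passes 120 N, or if a joint passes its speed limit or range.

## Working session

There is one attempt and no reset: what is moved stays moved. The work goes in short steps, Python scripts to look and compute and a tool call to move; the robot and the scene stay as the last step left them, time stands still between calls to the robot, and variables do not carry over. Pictures are saved under pics/ and viewed, at most 10 in all, crops included, and the job is handed in when it is done.

Besides the shell and the picture viewer there is one more tool, called as name([rows], argument=value, ...), one row to a line, values as JSON. jog_arm: Moves the arm, as the interface text tells. Its arguments: {"type":"object","properties":{"commands":{"type":"array"},"grip_force":{"type":"number"}},"required":["commands"]}

```bash
mkdir -p pics; python3 - <<'E'
from bench import r
import cv2,numpy as np
print(r.sense())
ims=[]
for n in ("scene","top"):
    p=r.read_camera(n); cv2.imwrite(f"pics/{n}.png",p["image"][:,:,::-1]); print(n,p["mtx"],p["k1"],p["world_to_cam"])
    for t in ("clamp","wheel_axis","pawl_pivot","pad_nominal","mould","bat","wareboard","bowl_a","tape","rib","brush","jar","sprayer"):
        try: print(t,[(np.round(d["position"]).tolist(),round(d["p"],2)) for d in r.boxes_of(t,p)][:5])
        except Exception as e: print(t,e)
E
```

```text
{'t': 0.0, 'qpos': array([ 1.24697991e+00,  2.13380343e-01, -3.50709516e-02,  1.32348375e+00,
       -3.68100815e-06,  1.57080660e+00]), 'dq': array([ 0.00040069, -0.00070942,  0.00020703,  0.00226216,  0.00143382,
        0.00088165]), 'tau': array([-4.34414309e-03, -6.86155343e+01,  4.87120521e+01,  1.74906378e-02,
       -1.84131081e-04,  1.08215636e-05]), 'tcp_pos': array([158.98631991, 473.69109023, 230.79936691]), 'tool_rot': array([-5.06417083e-01, -3.10032459e+00,  1.76613369e-03]), 'ft_force': array([-0.09022826, -0.04639526,  0.20447513]), 'ft_torque': array([-0.00372091,  0.02248369, -0.06740185]), 'grip_force': 0.0, 'opening': 85.7140702689497}
scene [[453.37403537   0.         315.1235324 ]
 [  0.         453.37403537 235.2615076 ]
 [  0.           0.           1.        ]] 0.032417715058410825 [[ 1.52644242e-01  9.88274050e-01 -3.76001834e-03 -7.53277463e+01]
 [-6.00634314e-01  9.57911823e-02  7.93764745e-01  2.04556870e+02]
 [ 7.84817276e-01 -1.18905222e-01  6.08213278e-01 -1.67624693e+03]
 [ 0.00000000e+00  0.00000000e+00  0.00000000e+00  1.00000000e+00]]
clamp [([376
[... 879 characters left out ...]
 2.36139561e-03  9.98720267e-01 -1.79523193e+03]
 [ 0.00000000e+00  0.00000000e+00  0.00000000e+00  1.00000000e+00]]
clamp [([261.0, 248.0], 0.91)]
wheel_axis [([260.0, 247.0], 0.75), ([292.0, 242.0], 0.42)]
pawl_pivot [([266.0, 244.0], 0.94), ([407.0, 241.0], 0.23)]
pad_nominal [([261.0, 243.0], 0.9)]
mould [([293.0, 243.0], 0.6)]
bat [([418.0, 341.0], 0.73), ([404.0, 183.0], 0.69)]
wareboard [([260.0, 247.0], 0.64), ([404.0, 242.0], 0.58)]
bowl_a [([422.0, 262.0], 0.93), ([326.0, 140.0], 0.82), ([417.0, 221.0], 0.57)]
tape [([252.0, 198.0], 0.61)]
rib [([304.0, 207.0], 0.68)]
brush [([231.0, 156.0], 0.6)]
jar [([474.0, 186.0], 0.69)]
sprayer [([159.0, 209.0], 0.75), ([414.0, 217.0], 0.34)]
```

View pics/scene.png

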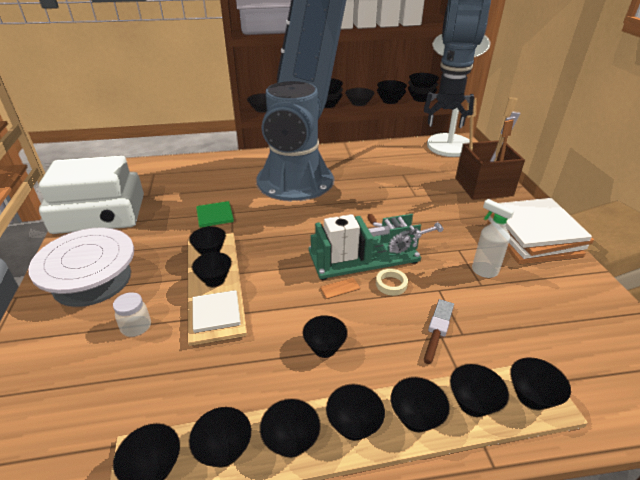

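View pics/top.png

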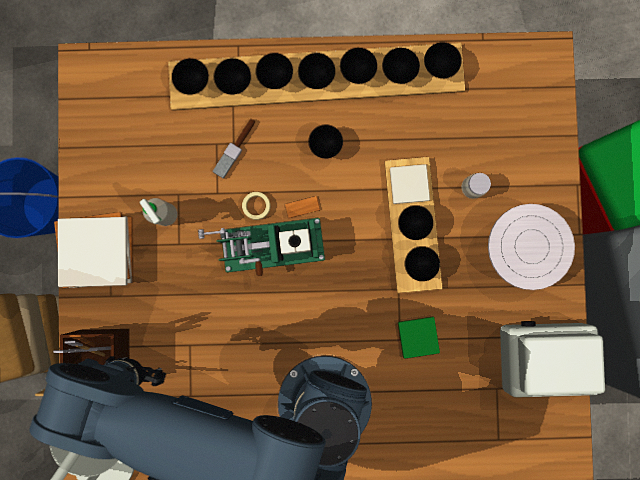

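Scene: the clamp is at top-view (270,245), with its lever and drive end at image left (200,233), which is world +y. Candidates for the bat are the off-white square on the ware board at top (410,184), the green square at (418,338), and the white paper stack at (93,250). By the description it's the off-white one on the ware board, at scene pixel (216,311).

```bash
cat > h.py <<'E'
from bench import r
import cv2,numpy as np
from scipy.spatial.transform import Rotation as R
def cam(p,s=None):
    "world_to_cam 4x4"
    if "world_to_cam" in p: return np.array(p["world_to_cam"])
    T=np.eye(4);T[:3,:3]=R.from_rotvec(s["tool_rot"]).as_matrix();T[:3,3]=s["tcp_pos"]
    return np.linalg.inv(T@np.array(p["tool_from_camera"]))
def proj(p,W,X):
    X=np.atleast_2d(X);c=X@W[:3,:3].T+W[:3,3]
    u=np.c_[c[:,0],-c[:,1]]/-c[:,2:];u=u*(1+p["k1"]*(u**2).sum(1,keepdims=True))
    return u@p["mtx"][:2,:2].T+p["mtx"][:2,2]
def ray(p,W,px):
    K=p["mtx"];d=np.array([(px[0]-K[0,2])/K[0,0],(px[1]-K[1,2])/K[1,1]]);u=d.copy()
    for _ in range(20): u=d/(1+p["k1"]*(u@u))
    v=W[:3,:3].T@np.array([u[0],-u[1],-1]);o=-W[:3,:3].T@W[:3,3]
    return o,v/np.linalg.norm(v)
def atz(p,W,px,z):
    o,v=ray(p,W,px);return o+v*(z-o[2])/v[2]
def shot(n):
    s=r.sense();p=r.read_camera(n);return p,cam(p,s)
E
python3 - <<'E'
from h import *
p,W=shot("top")
for n,px,z in [("lever",(200,233),95),("mouldtop",(294,242),140),("bedR",(322,240),25),("bat",(410,184),39)]: print(n,atz(p,W,px,z).round(1))
hsv=cv2.cvtColor(p["image"],cv2.COLOR_RGB2HSV)
m=((hsv[...,1]<60)&(hsv[...,2]>150)).astype(np.uint8)
b=np.zeros_like(m);b[155:215,380:440]=m[155:215,380:440]
c=max(cv2.findContours(b,0,2)[0],key=cv2.contourArea);print(cv2.minAreaRect(c))
print("bat corners",[atz(p,W,q,39)[:2].round(1).tolist() for q in cv2.boxPoints(cv2.minAreaRect(c))])
big=cv2.resize(p["image"][190:290,180:340],None,fx=5,fy=5,interpolation=cv2.INTER_CUBIC)
cv2.imwrite("pics/clampcrop.png",big[:,:,::-1])
E
```

```text
lever [512.1 345.3  95. ]
mouldtop [477.6  73.8 140. ]
bedR [486.6  -6.2  25. ]
bat [ 646.9 -273.    39. ]
((409.36480712890625, 183.51231384277344), (36.21429443359375, 36.66697311401367), 84.80557250976562)
bat corners [[699.1, -213.2], [706.5, -322.8], [597.9, -328.9], [590.6, -219.6]]
```

View pics/clampcrop.png

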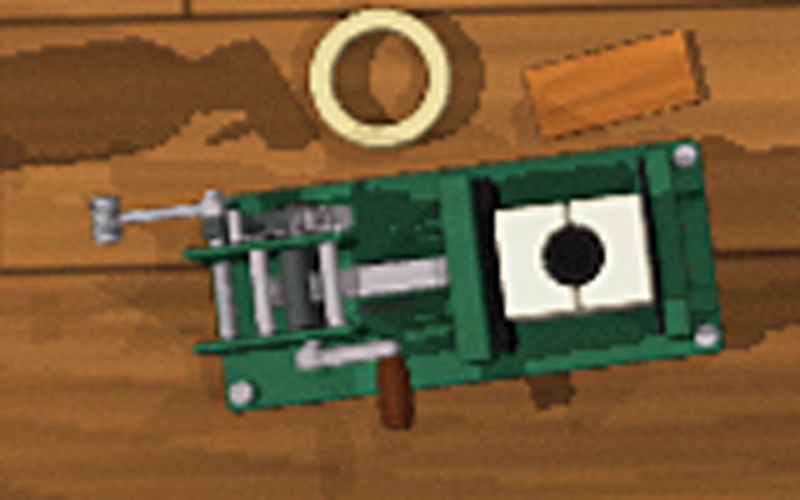

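```bash
cat >> h.py <<'E'
def rotfor(yaw):
    "tool down, tool y along horizontal dir at angle yaw"
    y=np.array([np.cos(yaw),np.sin(yaw),0]);z=np.array([0,0,-1.]);return np.c_[np.cross(y,z),y,z]
def plan(pos,Rm):
    s=r.sense();R0=R.from_rotvec(s["tool_rot"])
    d=R0.inv().apply(np.array(pos)-s["tcp_pos"])/10
    rv=(R0.inv()*R.from_matrix(Rm)).as_rotvec(degrees=True)
    print("offset cm",d.round(2),"rot deg",rv.round(2))
E
python3 - <<'E'
from h import *
p,W=shot("top")
c=[atz(p,W,(x/5+180-.4,y/5+190-.4),25) for x,y in [(693,143),(720,350),(230,410),(212,200)]]
for a in c: print(a.round(1))
A=[c[0]-c[1],c[2]-c[1]]
print([np.linalg.norm(a) for a in A],np.degrees(np.arctan2(A[0][1],A[0][0])),np.degrees(np.arctan2(A[1][1],A[1][0])))
s=r.sense();Rm=R.from_rotvec(s["tool_rot"]).as_matrix();print(Rm.round(3))
p2=r.read_camera("wrist");print(np.round(p2["tool_from_camera"],3),p2["mtx"],p2["k1"])
E
```

```text
[552.3   3.5  25. ]
[427.9  -9.5  25. ]
[399.2 283.9  25. ]
[525.1 292.6  25. ]
[np.float64(125.13524019560892), np.float64(294.8534988452447)] 5.993218752250994 95.57694596330994
[[-0.948  0.318  0.   ]
 [ 0.318  0.948  0.   ]
 [ 0.     0.    -1.   ]]
[[-1.00000e-03  9.58000e-01  2.85000e-01  7.19530e+01]
 [ 1.00000e+00  1.00000e-03  0.00000e+00 -1.15500e+00]
 [-0.00000e+00  2.85000e-01 -9.58000e-01 -1.43091e+02]
 [ 0.00000e+00  0.00000e+00  0.00000e+00  1.00000e+00]] [[406.41475369   0.         312.47933371]
 [  0.         406.41475369 238.48213155]
 [  0.           0.           1.        ]] -0.08051649796760948
```

```bash
python3 - <<'E'
from h import *
plan([475,220,280],rotfor(np.radians(5.8)))
E
```

```text
offset cm [-38.03 -14.03  -4.87] rot deg [ 0.    0.   65.65]
```

Units first: shifts go in shares of 40 cm and turns go in shares of 180 degrees. So -38 cm / 40 = -0.95, -14 cm / 40 = -0.35, 65.6 degrees / 180 = 0.3644.

jog_arm([
  {"offset": [-0.95,-0.35,-0.1225],"rotation": [0,0,0.3644],"claw": 1},
  {"offset": [-0.95,-0.35,-0.1225],"rotation": [0,0,0.3644],"claw": 1},
  {"offset": [-0.95,-0.35,-0.1225],"rotation": [0,0,0.3644],"claw": 1},
  {"offset": [-0.95,-0.35,-0.1225],"rotation": [0,0,0.3644],"claw": 1},
  {"offset": [-0.95,-0.35,-0.1225],"rotation": [0,0,0.3644],"claw": 1},
  {"offset": [-0.95,-0.35,-0.1225],"rotation": [0,0,0.3644],"claw": 1},
  {"offset": [-0.95,-0.35,-0.1225],"rotation": [0,0,0.3644],"claw": 1},
  {"offset": [-0.95,-0.35,-0.1225],"rotation": [0,0,0.3644],"claw": 1},
  {"offset": [-0.95,-0.35,-0.1225],"rotation": [0,0,0.3644],"claw": 1},
  {"offset": [-0.95,-0.35,-0.1225],"rotation": [0,0,0.3644],"claw": 1},
  {"offset": [-0.95,-0.35,-0.1225],"rotation": [0,0,0.3644],"claw": 1},
  {"offset": [-0.95,-0.35,-0.1225],"rotation": [0,0,0.3644],"claw": 1},
])

```text
t: 2.75
tcp_pos: [473.8, 221.3, 280.3]
tool_rot: [-2.103, -2.334, 0.0]
ft_force: [-0.6, -0.2, -0.5]
opening: 0.2
grip_force: 0.0
```

```bash
python3 - <<'E'
from h import *
s=r.sense();print(s["t"],s["tcp_pos"],s["tool_rot"],s["ft_force"],s["opening"],s["qpos"])
p,W=shot("wrist");np.savez("w1.npz",W=W);cv2.imwrite("pics/w1.png",p["image"][:,:,::-1])
for n,q in dict(o=(478.6,117,25)).items(): print(proj(p,W,q))
E
```

```text
2.75 [473.7827288  221.34716974 280.30357271] [-2.10251534e+00 -2.33396457e+00  1.18256971e-04] [-0.61793932 -0.22721458 -0.54317208] 0.21895098612802025 [4.36930278e-01 2.60309538e-01 1.49608178e-01 1.46026627e+00
 2.11442250e-04 1.90348196e+00]
[[306.70943925 290.058117  ]]
```

View pics/w1.png

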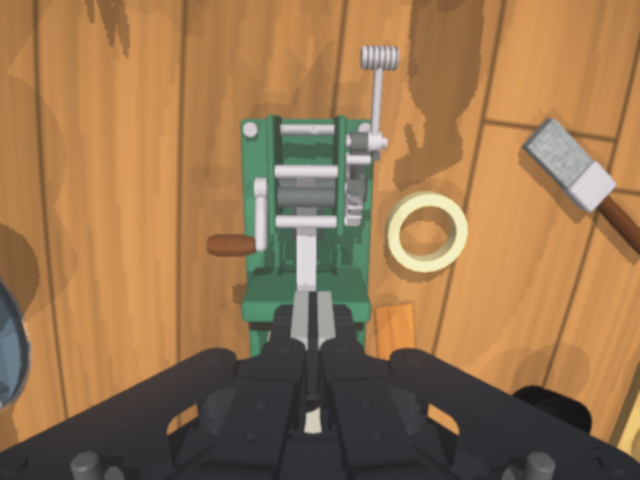

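Wrist view: the thumb bar is at (380,57), the pawl hub at (368,143), the bed's far corners at (243,120) and (373,120), and the crank grip at (232,245). The picture axes line up with the clamp.

```bash
python3 - <<'E'
from h import *
s=r.sense();p,W=shot("wrist")
for n,px,z in [("bedL",(243,120),25),("bedR",(373,120),25),("bedLlow",(243,300),25),("hub",(372,143),100),("bar",(380,57),90),("bar",(380,57),100),("bar",(380,57),110),("tape",(428,232),22),("brushTip",(549,140),10)]: print(n,atz(p,W,px,z).round(1))
cv2.imwrite("pics/w1b.png",cv2.resize(p["image"][30:180,230:410],None,fx=4,fy=4,interpolation=cv2.INTER_CUBIC)[:,:,::-1])
plan([490,320,230],rotfor(np.radians(5.8)))
E
```

```text
bedL [401.2 284.5  25. ]
bedR [523.9 297.1  25. ]
bedLlow [411.7  98.3  25. ]
hub [514.7 278.8 100. ]
bar [513.4 343.8  90. ]
bar [512.  342.3 100. ]
bar [510.6 340.7 110. ]
tape [596.9 192.9  22. ]
brushTip [709.3 299.7  10. ]
offset cm [9.65 2.63 5.04] rot deg [-0.   -0.01  0.17]
```

View pics/w1b.png

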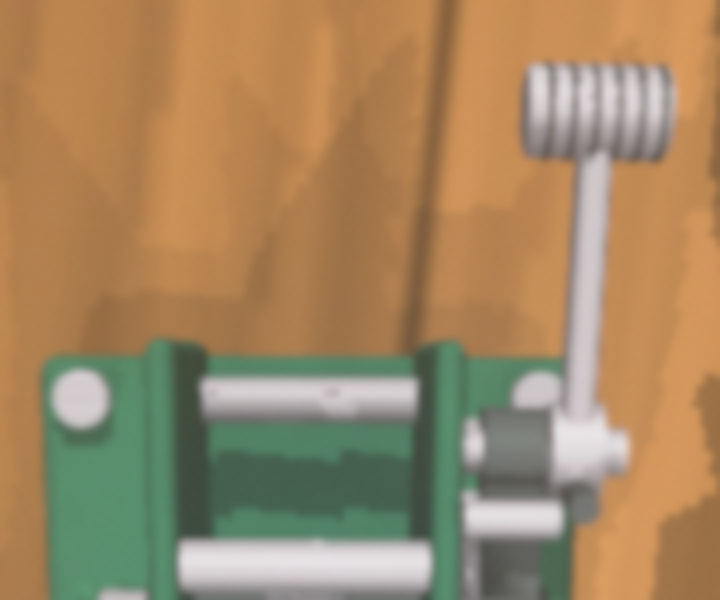

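```bash
python3 - <<'E'
from h import *
plan([512,342,180],rotfor(np.radians(5.8)))
E
```

```text
offset cm [11.61  5.04 10.04] rot deg [-0.   -0.01  0.17]
```

jog_arm([
  {"offset": [0.29,0.125,0.25],"rotation": [0,0,0],"claw": 1},
  {"offset": [0.29,0.125,0.25],"rotation": [0,0,0],"claw": 1},
  {"offset": [0.29,0.125,0.25],"rotation": [0,0,0],"claw": 1},
  {"offset": [0.29,0.125,0.25],"rotation": [0,0,0],"claw": 1},
  {"offset": [0.29,0.125,0.25],"rotation": [0,0,0],"claw": 1},
  {"offset": [0.29,0.125,0.25],"rotation": [0,0,0],"claw": 1},
  {"offset": [0.29,0.125,0.25],"rotation": [0,0,0],"claw": 1},
])

```text
t: 3.55
tcp_pos: [513.0, 340.3, 182.0]
tool_rot: [2.105, 2.331, 0.003]
ft_force: [0.0, -0.6, 0.1]
opening: -0.1
grip_force: 0.0
```

```bash
python3 - <<'E'
from h import *
s=r.sense();print(s["t"],s["tcp_pos"],s["ft_force"],s["dq"].round(3))
p,W=shot("wrist");np.savez("w2.npz",W=W);cv2.imwrite("pics/w2.png",p["image"][:,:,::-1])
E
```

```text
3.55 [512.9755854  340.32023864 182.00378799] [ 0.01385931 -0.55746139  0.06662719] [-0.004 -0.001  0.001 -0.004  0.001  0.002]
```

View pics/w2.png

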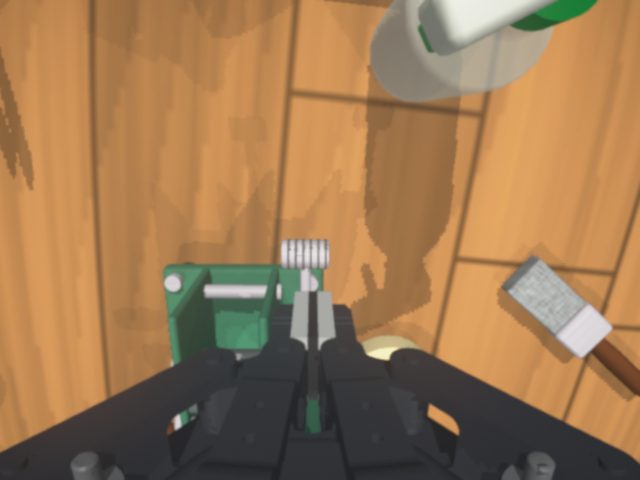

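The thumb bar now shows at (305,254), just ahead of the closed fingertips. The sprayer is at upper right, around (470,50), so I'll check its clearance.

```bash
python3 - <<'E'
from h import *
p,W2=shot("wrist")
W1=np.load("w1.npz")["W"]
o1,v1=ray(p,W1,(379.5,57.5));o2,v2=ray(p,W2,(305,254))
A=np.c_[v1,-v2];t=np.linalg.lstsq(A,o2-o1,rcond=None)[0]
print((o1+t[0]*v1).round(1),(o2+t[1]*v2).round(1))
pt,Wt=shot("top");print("sprayer head",atz(pt,Wt,(152,210),190).round(0))
ps,Ws=shot("scene")
print(proj(ps,Ws,[(512,342,z) for z in (90,100,110)]),[(d["position"]) for d in r.boxes_of("pad_nominal",ps)])
print(r.sense()["tcp_pos"],r.sense()["tool_rot"],r.sense()["ft_force"])
E
```

```text
[509.5 339.6 114.5] [509.1 339.7 114.5]
sprayer head [572. 457. 190.]
[[437.89038975 234.81745794]
 [438.47505755 231.93924699]
 [439.06579133 229.03282829]] [[378.9, 246.2], [336.7, 292.2]]
[512.94239404 340.47094817 181.03438101] [2.10579990e+00 2.33100706e+00 1.51175204e-03] [ 0.62752465 -0.10729928 -0.2744394 ]
```

To row units: 5 cm / 40 = 0.125, 1.5 cm / 40 = 0.0375.

jog_arm([
  {"offset": [0,-0.0088,0.0375],"rotation": [0,0,0],"claw": 1},
  {"offset": [0,-0.0088,0.075],"rotation": [0,0,0],"claw": 1},
  {"offset": [0,-0.0088,0.105],"rotation": [0,0,0],"claw": 1},
  {"offset": [0,-0.0088,0.125],"rotation": [0,0,0],"claw": 1},
  {"offset": [0,-0.0088,0.125],"rotation": [0,0,0],"claw": 1},
  {"offset": [0,-0.0088,0.125],"rotation": [0,0,0],"claw": 1},
])

```text
t: 4.4
tcp_pos: [509.4, 340.6, 130.7]
tool_rot: [2.105, 2.332, 0.0]
ft_force: [-0.2, 0.6, 1.2]
opening: 0.7
grip_force: 0.0
```

To row units: 0.4 cm / 40 = 0.01, 0.2 cm / 40 = 0.005.

jog_arm([
  {"offset": [0,0,0.005],"rotation": [0,0,0],"claw": 1},
  {"offset": [0,0,0.01],"rotation": [0,0,0],"claw": 1},
  {"offset": [0,0,0.01],"rotation": [0,0,0],"claw": 1},
])

```text
t: 4.7
tcp_pos: [509.2, 340.6, 126.2]
tool_rot: [-2.105, -2.332, -0.0]
ft_force: [0.1, 0.5, -0.3]
opening: 0.2
grip_force: 0.0
```

To row units: 0.3 cm / 40 = 0.0075, 0.2 cm / 40 = 0.005.

jog_arm([
  {"offset": [0,0,0.005],"rotation": [0,0,0],"claw": 1},
  {"offset": [0,0,0.0075],"rotation": [0,0,0],"claw": 1},
  {"offset": [0,0,0.0075],"rotation": [0,0,0],"claw": 1},
])

```text
t: 5.0
tcp_pos: [509.2, 340.5, 123.1]
tool_rot: [-2.105, -2.332, 0.0]
ft_force: [-0.1, 0.5, -0.3]
opening: -0.1
grip_force: 0.0
```

To row units: 0.2 cm / 40 = 0.005, 0.1 cm / 40 = 0.0025.

jog_arm([
  {"offset": [0,0,0.0025],"rotation": [0,0,0],"claw": 1},
  {"offset": [0,0,0.005],"rotation": [0,0,0],"claw": 1},
  {"offset": [0,0,0.005],"rotation": [0,0,0],"claw": 1},
])

```text
t: 5.3
tcp_pos: [509.2, 340.5, 121.2]
tool_rot: [-2.105, -2.332, 0.0]
ft_force: [-0.3, 0.4, -0.5]
opening: -0.3
grip_force: 0.0
```

To row units: 0.2 cm / 40 = 0.005, 0.1 cm / 40 = 0.0025.

jog_arm([
  {"offset": [0,0,0.0025],"rotation": [0,0,0],"claw": 1},
  {"offset": [0,0,0.005],"rotation": [0,0,0],"claw": 1},
  {"offset": [0,0,0.005],"rotation": [0,0,0],"claw": 1},
])

```text
t: 5.6
tcp_pos: [509.4, 340.8, 119.8]
tool_rot: [-2.105, -2.332, -0.001]
ft_force: [-2.1, -0.6, 6.4]
opening: -0.0
grip_force: 3.6
```

To row units: 0.2 cm / 40 = 0.005, 0.1 cm / 40 = 0.0025.

jog_arm([
  {"offset": [0,0,0.0025],"rotation": [0,0,0],"claw": 1},
  {"offset": [0,0,0.005],"rotation": [0,0,0],"claw": 1},
  {"offset": [0,0,0.005],"rotation": [0,0,0],"claw": 1},
])

```text
t: 5.9
tcp_pos: [509.4, 341.2, 118.1]
tool_rot: [-2.105, -2.332, -0.003]
ft_force: [-3.4, 2.6, 9.0]
opening: -0.3
grip_force: 4.4
```

To row units: 0.2 cm / 40 = 0.005, 0.1 cm / 40 = 0.0025.

jog_arm([
  {"offset": [0,0,0.0025],"rotation": [0,0,0],"claw": 1},
  {"offset": [0,0,0.005],"rotation": [0,0,0],"claw": 1},
  {"offset": [0,0,0.005],"rotation": [0,0,0],"claw": 1},
])

```text
t: 6.2
tcp_pos: [509.4, 341.5, 116.2]
tool_rot: [-2.104, -2.332, -0.004]
ft_force: [-3.0, 4.2, 8.9]
opening: -0.3
grip_force: 4.5
```

To row units: 0.2 cm / 40 = 0.005, 0.05 cm / 40 = 0.0013.

jog_arm([
  {"offset": [0.0013,-0.0005,0.0025],"rotation": [0,0,0],"claw": 1},
  {"offset": [0.0025,-0.0008,0.005],"rotation": [0,0,0],"claw": 1},
  {"offset": [0.0025,-0.0008,0.005],"rotation": [0,0,0],"claw": 1},
])

```text
t: 6.5
tcp_pos: [509.2, 342.2, 114.1]
tool_rot: [-2.105, -2.332, -0.003]
ft_force: [-1.4, 2.8, 7.6]
opening: -0.1
grip_force: 4.1
```

To row units: 0.15 cm / 40 = 0.0038, 0.1 cm / 40 = 0.0025.

jog_arm([
  {"offset": [0.0008,-0.0005,0.0025],"rotation": [0,0,0],"claw": 1},
  {"offset": [0.0013,-0.0005,0.0038],"rotation": [0,0,0],"claw": 1},
  {"offset": [0.0013,-0.0005,0.0038],"rotation": [0,0,0],"claw": 1},
])

```text
t: 6.8
tcp_pos: [509.1, 342.5, 112.6]
tool_rot: [2.105, 2.332, 0.003]
ft_force: [0.2, 1.6, 8.3]
opening: -0.1
grip_force: 4.1
```

To row units: 0.1 cm / 40 = 0.0025, 0.05 cm / 40 = 0.0013.

jog_arm([
  {"offset": [0.0003,0,0.0013],"rotation": [0,0,0],"claw": 1},
  {"offset": [0.0005,0,0.0025],"rotation": [0,0,0],"claw": 1},
  {"offset": [0.0005,0,0.0025],"rotation": [0,0,0],"claw": 1},
])

```text
t: 7.1
tcp_pos: [508.9, 342.5, 111.1]
tool_rot: [2.105, 2.332, 0.002]
ft_force: [1.5, 3.2, 4.4]
opening: 0.2
grip_force: 2.0
```

To row units: 0.05 cm / 40 = 0.0013, 0.03 cm / 40 = 0.0008.

jog_arm([
  {"offset": [0.0008,0,0.0013],"rotation": [0,0,0],"claw": 1},
  {"offset": [0.0008,0,0.0013],"rotation": [0,0,0],"claw": 1},
  {"offset": [0.0008,0,0.0013],"rotation": [0,0,0],"claw": 1},
  {"offset": [0.0008,0,0.0013],"rotation": [0,0,0],"claw": 1},
  {"offset": [0.0008,0,0.0013],"rotation": [0,0,0],"claw": 1},
  {"offset": [0.0008,0,0.0013],"rotation": [0,0,0],"claw": 1},
  {"offset": [0.0008,0,0.0013],"rotation": [0,0,0],"claw": 1},
  {"offset": [0.0008,0,0.0013],"rotation": [0,0,0],"claw": 1},
  {"offset": [0.0008,0,0.0013],"rotation": [0,0,0],"claw": 1},
  {"offset": [0.0008,0,0.0013],"rotation": [0,0,0],"claw": 1},
  {"offset": [0.0008,0,0.0013],"rotation": [0,0,0],"claw": 1},
  {"offset": [0.0008,0,0.0013],"rotation": [0,0,0],"claw": 1},
])

```text
t: 8.3
tcp_pos: [508.6, 342.5, 110.3]
tool_rot: [2.105, 2.332, 0.0]
ft_force: [2.9, 1.2, 4.1]
opening: 0.1
grip_force: 2.0
```

jog_arm([
  {"offset": [0,0,0],"rotation": [0,0,0],"claw": 1},
  {"offset": [0,0,0],"rotation": [0,0,0],"claw": 1},
  {"offset": [0,0,0],"rotation": [0,0,0],"claw": 1},
  {"offset": [0,0,0],"rotation": [0,0,0],"claw": 1},
  {"offset": [0,0,0],"rotation": [0,0,0],"claw": 1},
  {"offset": [0,0,0],"rotation": [0,0,0],"claw": 1},
  {"offset": [0,0,0],"rotation": [0,0,0],"claw": 1},
  {"offset": [0,0,0],"rotation": [0,0,0],"claw": 1},
  {"offset": [0,0,0],"rotation": [0,0,0],"claw": 1},
  {"offset": [0,0,0],"rotation": [0,0,0],"claw": 1},
  {"offset": [0,0,0],"rotation": [0,0,0],"claw": 1},
  {"offset": [0,0,0],"rotation": [0,0,0],"claw": 1},
])

```text
t: 9.5
tcp_pos: [508.5, 342.4, 110.3]
tool_rot: [2.105, 2.332, -0.0]
ft_force: [3.3, 1.6, 4.3]
opening: 0.1
grip_force: 1.9
```

jog_arm([
  {"offset": [0,0,0],"rotation": [0,0,0],"claw": 1},
  {"offset": [0,0,0],"rotation": [0,0,0],"claw": 1},
  {"offset": [0,0,0],"rotation": [0,0,0],"claw": 1},
  {"offset": [0,0,0],"rotation": [0,0,0],"claw": 1},
  {"offset": [0,0,0],"rotation": [0,0,0],"claw": 1},
  {"offset": [0,0,0],"rotation": [0,0,0],"claw": 1},
  {"offset": [0,0,0],"rotation": [0,0,0],"claw": 1},
  {"offset": [0,0,0],"rotation": [0,0,0],"claw": 1},
  {"offset": [0,0,0],"rotation": [0,0,0],"claw": 1},
  {"offset": [0,0,0],"rotation": [0,0,0],"claw": 1},
  {"offset": [0,0,0],"rotation": [0,0,0],"claw": 1},
  {"offset": [0,0,0],"rotation": [0,0,0],"claw": 1},
])

```text
t: 10.7
tcp_pos: [508.5, 342.4, 110.3]
tool_rot: [-2.105, -2.332, 0.0]
ft_force: [2.5, 2.2, 4.0]
opening: -0.0
grip_force: 1.9
```

jog_arm([
  {"offset": [0,0,0],"rotation": [0,0,0],"claw": 1},
  {"offset": [0,0,0],"rotation": [0,0,0],"claw": 1},
  {"offset": [0,0,0],"rotation": [0,0,0],"claw": 1},
  {"offset": [0,0,0],"rotation": [0,0,0],"claw": 1},
  {"offset": [0,0,0],"rotation": [0,0,0],"claw": 1},
  {"offset": [0,0,0],"rotation": [0,0,0],"claw": 1},
  {"offset": [0,0,0],"rotation": [0,0,0],"claw": 1},
  {"offset": [0,0,0],"rotation": [0,0,0],"claw": 1},
  {"offset": [0,0,0],"rotation": [0,0,0],"claw": 1},
  {"offset": [0,0,0],"rotation": [0,0,0],"claw": 1},
  {"offset": [0,0,0],"rotation": [0,0,0],"claw": 1},
  {"offset": [0,0,0],"rotation": [0,0,0],"claw": 1},
])

```text
t: 11.9
tcp_pos: [508.5, 342.5, 110.3]
tool_rot: [-2.105, -2.332, 0.0]
ft_force: [3.1, 0.7, 3.8]
opening: -0.1
grip_force: 1.9
```

```bash
python3 - <<'E'
from h import *
a=cv2.imread("pics/scene.png");p,W=shot("scene");b=p["image"][:,:,::-1]
t,Wt=shot("top");c=t["image"][:,:,::-1]
f=lambda i,y,x:cv2.resize(i[y:y+75,x:x+130],None,fx=4,fy=4,interpolation=cv2.INTER_CUBIC)[:295,:520]
cv2.imwrite("pics/jaw.png",np.vstack([f(b,205,305),f(c,205,205)]))
print(r.sense()["tcp_pos"],r.sense()["ft_force"],r.sense()["t"])
E
```

```text
[508.51155688 342.44659271 110.29629961] [2.25650779 1.12162273 3.46561996] 12.0
```

View pics/jaw.png

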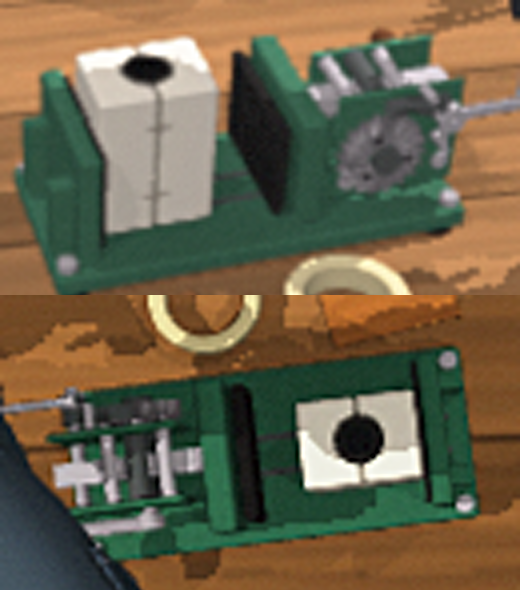

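The jaw is well back, about 33 mm or more. I'll keep holding and check that it has stopped.

jog_arm([
  {"offset": [0,0,0],"rotation": [0,0,0],"claw": 1},
  {"offset": [0,0,0],"rotation": [0,0,0],"claw": 1},
  {"offset": [0,0,0],"rotation": [0,0,0],"claw": 1},
  {"offset": [0,0,0],"rotation": [0,0,0],"claw": 1},
  {"offset": [0,0,0],"rotation": [0,0,0],"claw": 1},
  {"offset": [0,0,0],"rotation": [0,0,0],"claw": 1},
  {"offset": [0,0,0],"rotation": [0,0,0],"claw": 1},
  {"offset": [0,0,0],"rotation": [0,0,0],"claw": 1},
  {"offset": [0,0,0],"rotation": [0,0,0],"claw": 1},
  {"offset": [0,0,0],"rotation": [0,0,0],"claw": 1},
  {"offset": [0,0,0],"rotation": [0,0,0],"claw": 1},
  {"offset": [0,0,0],"rotation": [0,0,0],"claw": 1},
])

```text
t: 13.2
tcp_pos: [508.5, 342.4, 110.3]
tool_rot: [-2.105, -2.332, -0.0]
ft_force: [1.8, 1.2, 3.8]
opening: -0.1
grip_force: 1.9
```

```bash
python3 - <<'E'
from h import *
ca=cv2.imread("pics/jaw.png")
c0=cv2.imread("pics/top.png")
t,Wt=shot("top");c=t["image"][:,:,::-1].copy()
f=lambda i,y,x:cv2.resize(i[y:y+75,x:x+130],None,fx=4,fy=4,interpolation=cv2.INTER_CUBIC)[:295,:520]
new=f(c,205,205);old=ca[295:590]
print("diff since last", np.abs(new.astype(int)-old)[50:250,180:300].mean(), np.abs(new.astype(int)-old)[50:250,180:300].max(), np.abs(f(c0,205,205).astype(int)-old)[50:250,180:300].mean())
# jaw shift along row through green jaw bottom / template match from initial top image
g0=c0[225:258,266:279];res=cv2.matchTemplate(c[220:263,240:300],g0,cv2.TM_CCOEFF_NORMED)
print(cv2.minMaxLoc(res)); i=np.unravel_index(res.argmax(),res.shape)
print("jaw shift px",26-i[1],"mm",(26-i[1])*1679/600, res.round(2)[i[0],max(0,i[1]-2):i[1]+3])
m=(c.min(2)>170).astype(np.uint8);m[:,:265]=0;m[:,330:]=0;m[:215]=0;m[265:]=0
cs=max(cv2.findContours(m,0,2)[0],key=cv2.contourArea);rc=cv2.minAreaRect(cs);print(rc,atz(t,Wt,rc[0],140))
E
```

```text
diff since last 2.060125 13 31.275680555555557
(-0.554787278175354, 0.8944365978240967, (31, 10), (12, 7))
jaw shift px 14 mm 39.17666666666667 [0.54 0.73 0.89 0.87 0.71]
((286.4769592285156, 242.3153839111328), (19.597488403320312, 13.519784927368164), 82.87498474121094) [477.20637046  94.87610738 140.        ]
```

The jaw has stopped about 39 mm back. Next I lift off the lever and go over the mould.

jog_arm([
  {"offset": [0,0,-0.075],"rotation": [0,0,0],"claw": 1},
  {"offset": [0,0,-0.175],"rotation": [0,0,0],"claw": 1},
  {"offset": [-0.1,-0.025,-0.3],"rotation": [0,0,0],"claw": 0},
  {"offset": [-0.2,-0.025,-0.325],"rotation": [0,0,0],"claw": 0},
  {"offset": [-0.325,-0.025,-0.325],"rotation": [0,0,0],"claw": 0},
  {"offset": [-0.45,-0.025,-0.325],"rotation": [0,0,0],"claw": 0},
  {"offset": [-0.575,-0.025,-0.325],"rotation": [0,0,0],"claw": 0},
  {"offset": [-0.6625,-0.0125,-0.325],"rotation": [0,0,0],"claw": 0},
  {"offset": [-0.6625,-0.0125,-0.325],"rotation": [0,0,0],"claw": 0},
  {"offset": [-0.6625,-0.0125,-0.325],"rotation": [0,0,0],"claw": 0},
  {"offset": [-0.6625,-0.0125,-0.325],"rotation": [0,0,0],"claw": 0},
  {"offset": [-0.6625,-0.0125,-0.325],"rotation": [0,0,0],"claw": 0},
])

```text
t: 14.45
tcp_pos: [530.3, 79.4, 240.1]
tool_rot: [-2.103, -2.333, 0.0]
ft_force: [-0.4, 0.3, 0.5]
opening: 85.5
grip_force: 0.0
```

```bash
python3 - <<'E'
from h import *
s=r.sense();p,W=shot("wrist");cv2.imwrite("pics/w3.png",p["image"][:,:,::-1]);print(s["tcp_pos"],s["t"])
o=r.outline_of("mould",p)[:2];print([(d["position"],d["p"],d["pixels"].sum()) for d in o])
im=p["image"];m=(im.min(2)>150).astype(np.uint8)
for c in sorted(cv2.findContours(m,0,2)[0],key=cv2.contourArea)[-3:]:
    rc=cv2.minAreaRect(c);print(np.round(rc[0],1),np.round(rc[1],1),rc[2],[atz(p,W,q,140)[:2].round(1).tolist() for q in cv2.boxPoints(rc)],atz(p,W,rc[0],140).round(1))
E
```

```text
[530.25610929  79.37605489 240.13362125] 14.45
[([239.1, 225.4], 0.74, np.int64(14710)), ([558.9, 334.8], 0.52, np.int64(7773))]
[602.3  25.2] [41.2 47.9] 41.423667907714844 [[664.7, 217.5], [680.0, 240.2], [703.1, 229.3], [687.4, 206.0]] [683.5 223.2 140. ]
[404.  78.] [100.  96.] 90.0 [[541.8, 201.4], [595.1, 208.0], [604.8, 153.9], [548.6, 147.6]] [572.3 178.2 140. ]
[233.5 229. ] [138. 103.] 90.0 [[447.9, 118.9], [509.2, 124.9], [516.6, 36.1], [448.9, 28.8]] [480.9  79.4 140. ]
```

View pics/w3.png

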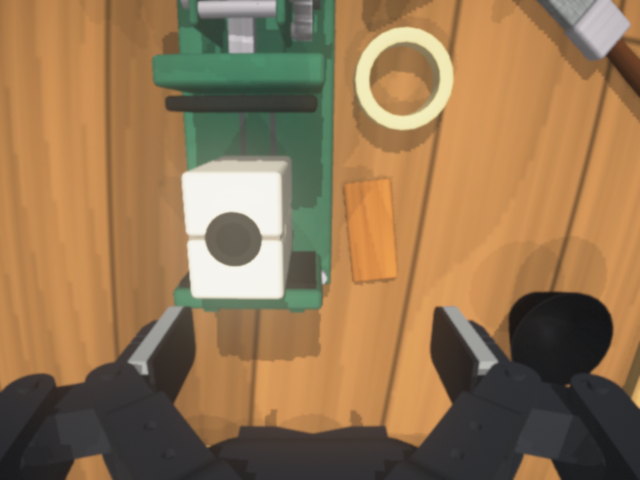

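The mould top spans (183,172) to (290,298), its plug is at (233,239), and the jaw gap is clear. The fingers are now about 50 mm to the mould's +x.

```bash
python3 - <<'E'
from h import *
p,W=shot("wrist")
for n,q in dict(plug=(233,239),seamL=(185,237),seamR=(290,237),nl=(190,298),nr=(289,298),fl=(183,172),fr=(281,168)).items(): print(n,atz(p,W,q,140).round(1))
c=atz(p,W,(233,239),140)
for yaw in (5.8,3.5): 
    a=np.radians(yaw);ex=np.array([np.cos(a),np.sin(a)]);ey=np.array([-ex[1],ex[0]])
    print(yaw,proj(p,W,[np.r_[c[:2]+i*31*ex+j*42*ey,140] for i,j in [(-1,-1),(1,-1),(-1,1),(1,1)]]).round(0).tolist())
E
```

```text
plug [481.   72.7 140. ]
seamL [450.7  70.9 140. ]
seamR [516.4  77.7 140. ]
nl [454.4  29.2 140. ]
nr [519.4  36.2 140. ]
fl [448.7 111.7 140. ]
fr [507.3 119.8 140. ]
5.8 [[190.0, 300.0], [284.0, 300.0], [178.0, 172.0], [281.0, 172.0]]
3.5 [[187.0, 298.0], [281.0, 302.0], [181.0, 170.0], [284.0, 174.0]]
```

```bash
python3 - <<'E'
from h import *
plan([481.3,73,92],rotfor(np.radians(5.8)))
E
```

```text
offset cm [-0.1  -4.94 14.82] rot deg [-0.01 -0.    0.12]
```

To row units: 7 cm / 40 = 0.175, 5 cm / 40 = 0.125.

jog_arm([
  {"offset": [-0.0025,-0.0625,0],"rotation": [0,0,0],"claw": 0},
  {"offset": [-0.0025,-0.1238,0.025],"rotation": [0,0,0],"claw": 0},
  {"offset": [-0.0025,-0.1238,0.075],"rotation": [0,0,0],"claw": 0},
  {"offset": [-0.0025,-0.1238,0.125],"rotation": [0,0,0],"claw": 0},
  {"offset": [-0.0025,-0.1238,0.175],"rotation": [0,0,0],"claw": 0},
  {"offset": [-0.0025,-0.1238,0.175],"rotation": [0,0,0],"claw": 0},
  {"offset": [-0.0025,-0.1238,0.175],"rotation": [0,0,0],"claw": 0},
])

```text
t: 15.3
tcp_pos: [481.3, 72.5, 170.8]
tool_rot: [-2.105, -2.332, 0.0]
ft_force: [-0.0, -0.1, 0.3]
opening: 85.2
grip_force: 0.0
```

```bash
python3 - <<'E'
from h import *
s=r.sense();p,W=shot("wrist");cv2.imwrite("pics/w4.png",p["image"][:,:,::-1]);print(s["tcp_pos"],s["t"],s["ft_force"])
plan([481.3,73,92],rotfor(np.radians(5.8)))
E
```

```text
[481.34710095  72.52128496 170.79194434] 15.3 [-0.04601196 -0.14236759  0.29639079]
offset cm [ 0.05 -0.05  7.92] rot deg [0.05 0.   0.07]
```

View pics/w4.png

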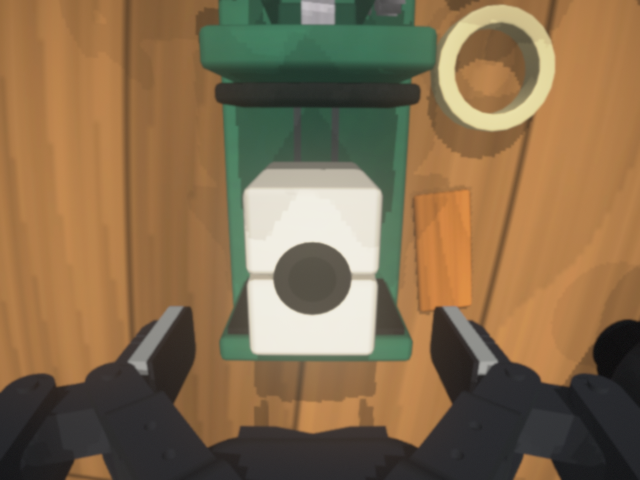

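The mould is centred between the fingers (plug at (312,278)), so I descend and grip.

To row units: 7.9 cm / 40 = 0.1975, 7.5 cm / 40 = 0.1875.

jog_arm([
  {"offset": [0,0,0.05],"rotation": [0,0,0],"claw": 0},
  {"offset": [0,0,0.1],"rotation": [0,0,0],"claw": 0},
  {"offset": [0,0,0.15],"rotation": [0,0,0],"claw": 0},
  {"offset": [0,0,0.1875],"rotation": [0,0,0],"claw": 0},
  {"offset": [0,0,0.1975],"rotation": [0,0,0],"claw": 0},
  {"offset": [0,0,0.1975],"rotation": [0,0,0],"claw": 0},
  {"offset": [0,0,0.1975],"rotation": [0,0,0],"claw": 0},
])

```text
t: 16.05
tcp_pos: [482.2, 72.4, 92.4]
tool_rot: [2.105, 2.331, 0.002]
ft_force: [0.2, 0.0, 0.3]
opening: 85.1
grip_force: 0.0
```

jog_arm([
  {"offset": [0,0,0],"rotation": [0,0,0],"claw": 0.5},
  {"offset": [0,0,0],"rotation": [0,0,0],"claw": 0.5},
  {"offset": [0,0,0],"rotation": [0,0,0],"claw": 0.5},
  {"offset": [0,0,0],"rotation": [0,0,0],"claw": 0.5},
  {"offset": [0,0,0],"rotation": [0,0,0],"claw": 0.5},
  {"offset": [0,0,0],"rotation": [0,0,0],"claw": 0.5},
  {"offset": [0,0,0],"rotation": [0,0,0],"claw": 0.5},
  {"offset": [0,0,0],"rotation": [0,0,0],"claw": 0.5},
], grip_force=50)

```text
t: 16.85
tcp_pos: [481.7, 72.3, 92.1]
tool_rot: [2.105, 2.331, 0.001]
ft_force: [-3.3, -1.2, 8.5]
opening: 61.5
grip_force: 53.1
```

To row units: -12 cm / 40 = -0.3, -11 cm / 40 = -0.275.

jog_arm([
  {"offset": [0,0,-0.0125],"rotation": [0,0,0],"claw": 0.5},
  {"offset": [0,0,-0.0375],"rotation": [0,0,0],"claw": 0.5},
  {"offset": [0,0,-0.075],"rotation": [0,0,0],"claw": 0.5},
  {"offset": [0,0,-0.125],"rotation": [0,0,0],"claw": 0.5},
  {"offset": [0,0,-0.175],"rotation": [0,0,0],"claw": 0.5},
  {"offset": [0,0,-0.225],"rotation": [0,0,0],"claw": 0.5},
  {"offset": [0,0,-0.275],"rotation": [0,0,0],"claw": 0.5},
  {"offset": [0,0,-0.3],"rotation": [0,0,0],"claw": 0.5},
  {"offset": [0,0,-0.3],"rotation": [0,0,0],"claw": 0.5},
  {"offset": [0,0,-0.3],"rotation": [0,0,0],"claw": 0.5},
])

```text
t: 17.85
tcp_pos: [481.2, 72.2, 210.7]
tool_rot: [-2.105, -2.332, 0.001]
ft_force: [0.2, 0.0, -5.2]
opening: 61.6
grip_force: 56.6
```

```bash
python3 - <<'E'
from h import *
s=r.sense();p,W=shot("top");ps,Ws=shot("scene");print(s["tcp_pos"],s["t"],s["ft_force"],s["opening"])
hsv=cv2.cvtColor(p["image"],cv2.COLOR_RGB2HSV)
m=((hsv[...,1]<60)&(hsv[...,2]>150)).astype(np.uint8)
b=np.zeros_like(m);b[155:212,380:440]=m[155:212,380:440]
c=max(cv2.findContours(b,0,2)[0],key=cv2.contourArea);rc=cv2.minAreaRect(c);print(rc,atz(p,W,rc[0],39))
hs=cv2.cvtColor(ps["image"],cv2.COLOR_RGB2HSV);m=((hs[...,1]<60)&(hs[...,2]>150)).astype(np.uint8)
b=np.zeros_like(m);b[280:345,180:250]=m[280:345,180:250]
M=cv2.moments(b,True);q=(M["m10"]/M["m00"],M["m01"]/M["m00"]);print(q,atz(ps,Ws,q,37))
plan([630,-250,220],rotfor(np.radians(-4)))
E
```

```text
[481.1651825   72.22114923 210.7254359 ] 17.85 [ 0.17966528  0.02152645 -5.1808212 ] 61.62836495950183
((409.3197021484375, 183.5164031982422), (36.21429443359375, 36.757511138916016), 84.80557250976562) [ 648.3873944  -270.97313242   39.        ]
(215.34217016029592, 310.98397040690503) [ 653.7446238  -270.85846647   37.        ]
offset cm [-33.57  11.55  -0.98] rot deg [-0.09  0.01  9.85]
```

```bash
python3 - <<'E'
from h import *
plan([649.5,-271,190],rotfor(np.radians(3.2)))
E
```

```text
offset cm [-35.86  13.28   2.02] rot deg [-0.09  0.01  2.65]
```

To row units: -35.8 cm / 40 = -0.895, -34.5 cm / 40 = -0.8625, 2.6 degrees / 180 = 0.0144.

jog_arm([
  {"offset": [-0.05,0.0175,0],"rotation": [0,0,0],"claw": 0.5},
  {"offset": [-0.125,0.0475,0],"rotation": [0,0,0],"claw": 0.5},
  {"offset": [-0.225,0.0825,0],"rotation": [0,0,0.0028],"claw": 0.5},
  {"offset": [-0.325,0.12,0],"rotation": [0,0,0.0056],"claw": 0.5},
  {"offset": [-0.425,0.1575,0],"rotation": [0,0,0.0083],"claw": 0.5},
  {"offset": [-0.525,0.195,0],"rotation": [0,0,0.0111],"claw": 0.5},
  {"offset": [-0.625,0.2325,0],"rotation": [0,0,0.0144],"claw": 0.5},
  {"offset": [-0.725,0.2675,0],"rotation": [0,0,0.0144],"claw": 0.5},
  {"offset": [-0.8,0.295,0.0125],"rotation": [0,0,0.0144],"claw": 0.5},
  {"offset": [-0.8625,0.32,0.0325],"rotation": [0,0,0.0144],"claw": 0.5},
  {"offset": [-0.895,0.3325,0.05],"rotation": [0,0,0.0144],"claw": 0.5},
  {"offset": [-0.895,0.3325,0.05],"rotation": [0,0,0.0144],"claw": 0.5},
])

```text
t: 19.15
tcp_pos: [649.7, -271.7, 188.1]
tool_rot: [-2.157, -2.279, 0.003]
ft_force: [-0.8, 0.5, -5.3]
opening: 61.5
grip_force: 57.4
```

```bash
python3 - <<'E'
from h import *
s=r.sense();p,W=shot("wrist");print(s["tcp_pos"],s["t"],s["ft_force"],s["opening"],s["qpos"].round(2))
ps,Ws=shot("scene")
a=cv2.resize(ps["image"][200:350,130:290],None,fx=3,fy=3,interpolation=cv2.INTER_CUBIC)
cv2.imwrite("pics/p1.png",np.hstack([cv2.resize(p["image"],(600//1,450))[:,:310+0],a])[:,:,::-1] if False else np.hstack([cv2.resize(p["image"],None,fx=.5,fy=.5),cv2.resize(a,(320,240*1))])[:,:,::-1])
plan([649.5,-271,110],rotfor(np.radians(3.2)))
E
```

```text
[ 649.68370401 -271.74401762  188.05050127] 19.15 [-0.75091474  0.47688234 -5.29041128] 61.45507890049864 [-0.4   0.69  0.58  1.47 -0.    1.12]
offset cm [-0.1  -0.02  8.02] rot deg [-0.09 -0.06  0.03]
```

View pics/p1.png

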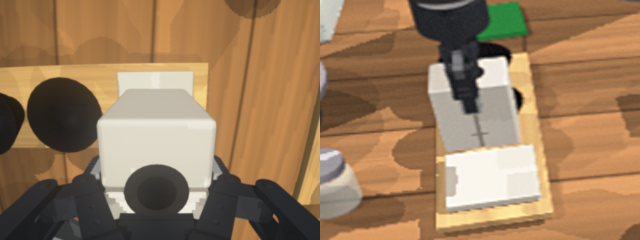

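The mould is held over the off-white bat. The bat's far edge shows at wrist (236,146) to (386,142), centred under the mould. I'll go down to just above it.

To row units: 7.5 cm / 40 = 0.1875, 7 cm / 40 = 0.175.

jog_arm([
  {"offset": [-0.0025,0,0.0375],"rotation": [0,0,0],"claw": 0.5},
  {"offset": [-0.0025,0,0.075],"rotation": [0,0,0],"claw": 0.5},
  {"offset": [-0.0025,0,0.1125],"rotation": [0,0,0],"claw": 0.5},
  {"offset": [-0.0025,0,0.15],"rotation": [0,0,0],"claw": 0.5},
  {"offset": [-0.0025,0,0.175],"rotation": [0,0,0],"claw": 0.5},
  {"offset": [-0.0025,0,0.1875],"rotation": [0,0,0],"claw": 0.5},
  {"offset": [-0.0025,0,0.1875],"rotation": [0,0,0],"claw": 0.5},
  {"offset": [-0.0025,0,0.1875],"rotation": [0,0,0],"claw": 0.5},
])

```text
t: 20.05
tcp_pos: [650.5, -271.2, 117.1]
tool_rot: [2.157, 2.283, 0.001]
ft_force: [-0.1, -0.6, -4.4]
opening: 61.4
grip_force: 57.5
```

```bash
python3 - <<'E'
from h import *
s=r.sense();p,W=shot("wrist");print(s["tcp_pos"],s["ft_force"],s["tool_rot"])
hsv=cv2.cvtColor(p["image"],cv2.COLOR_RGB2HSV);m=((hsv[...,1]<50)&(hsv[...,2]>140)).astype(np.uint8)
for x in (200,260,312,360,420): 
    rr=np.flatnonzero(m[:,x]); print(x,rr[:1],atz(p,W,(x,rr[0]),39).round(1) if len(rr) else "")
for y in (150,160,170,180):
    rr=np.flatnonzero(m[y,100:520])+100
    if len(rr): print(y,rr[0],rr[-1],atz(p,W,(rr[0],y),39).round(1),atz(p,W,(rr[-1],y),39).round(1))
E
```

```text
[ 650.5427774  -271.22724865  117.10700014] [-0.13957173 -0.63279496 -4.3526339 ] [2.15677119e+00 2.28312410e+00 5.69502622e-04]
200 [238] [ 586.2 -269.1   39. ]
260 [152] [ 619.5 -219.    39. ]
312 [151] [ 647.4 -217.    39. ]
360 [151] [ 673.  -215.5   39. ]
420 [232] [ 711.2 -258.6   39. ]
160 208 406 [ 591.4 -224.7   39. ] [ 698.4 -218.8   39. ]
170 209 406 [ 591.9 -230.1   39. ] [ 699.  -224.1   39. ]
180 210 405 [ 592.4 -235.5   39. ] [ 699.1 -229.6   39. ]
```

The wrist view puts the bat's middle at (648,-272), and the mould is within 3 mm of it. Now a slow descent.

To row units: 0.6 cm / 40 = 0.015, 0.5 cm / 40 = 0.0125.

jog_arm([
  {"offset": [-0.0025,-0.005,0.005],"rotation": [0,0,0],"claw": 0.5},
  {"offset": [-0.0025,-0.005,0.01],"rotation": [0,0,0],"claw": 0.5},
  {"offset": [-0.0025,-0.005,0.0125],"rotation": [0,0,0],"claw": 0.5},
  {"offset": [-0.0025,-0.005,0.015],"rotation": [0,0,0],"claw": 0.5},
  {"offset": [-0.0025,-0.005,0.015],"rotation": [0,0,0],"claw": 0.5},
])

```text
t: 20.6
tcp_pos: [648.2, -272.4, 110.1]
tool_rot: [-2.157, -2.283, 0.0]
ft_force: [-0.3, 0.3, -4.8]
opening: 61.8
grip_force: 57.5
```

To row units: 0.2 cm / 40 = 0.005, 0.15 cm / 40 = 0.0038.

jog_arm([
  {"offset": [0,0,0.0013],"rotation": [0,0,0],"claw": 0.5},
  {"offset": [0,0,0.0025],"rotation": [0,0,0],"claw": 0.5},
  {"offset": [0,0,0.0038],"rotation": [0,0,0],"claw": 0.5},
  {"offset": [0,0,0.005],"rotation": [0,0,0],"claw": 0.5},
  {"offset": [0,0,0.005],"rotation": [0,0,0],"claw": 0.5},
])

```text
t: 21.1
tcp_pos: [648.3, -272.4, 108.2]
tool_rot: [-2.157, -2.283, 0.0]
ft_force: [-0.8, 0.3, -5.9]
opening: 61.4
grip_force: 57.5
```

To row units: 0.1 cm / 40 = 0.0025, 0.05 cm / 40 = 0.0013.

jog_arm([
  {"offset": [0,0,0.0013],"rotation": [0,0,0],"claw": 0.5},
  {"offset": [0,0,0.0025],"rotation": [0,0,0],"claw": 0.5},
  {"offset": [0,0,0.0025],"rotation": [0,0,0],"claw": 0.5},
])

```text
t: 21.4
tcp_pos: [648.3, -272.4, 107.3]
tool_rot: [-2.158, -2.284, 0.0]
ft_force: [-0.1, -0.1, -4.7]
opening: 61.4
grip_force: 57.5
```

To row units: 0.06 cm / 40 = 0.0015, 0.03 cm / 40 = 0.0008.

jog_arm([
  {"offset": [0,0,0.0008],"rotation": [0,0,0],"claw": 0.5},
  {"offset": [0,0,0.0015],"rotation": [0,0,0],"claw": 0.5},
  {"offset": [0,0,0.0015],"rotation": [0,0,0],"claw": 0.5},
])

```text
t: 21.7
tcp_pos: [648.3, -272.4, 106.7]
tool_rot: [-2.158, -2.283, 0.0]
ft_force: [-0.0, -0.6, -5.7]
opening: 61.6
grip_force: 57.5
```

To row units: 0.06 cm / 40 = 0.0015, 0.03 cm / 40 = 0.0008.

jog_arm([
  {"offset": [0,0,0.0008],"rotation": [0,0,0],"claw": 0.5},
  {"offset": [0,0,0.0015],"rotation": [0,0,0],"claw": 0.5},
  {"offset": [0,0,0.0015],"rotation": [0,0,0],"claw": 0.5},
])

```text
t: 22.0
tcp_pos: [648.3, -272.5, 106.3]
tool_rot: [2.158, 2.283, 0.0]
ft_force: [-0.5, 1.8, -3.2]
opening: 61.7
grip_force: 57.8
```

To row units: 0.05 cm / 40 = 0.0013, 0.03 cm / 40 = 0.0008.

jog_arm([
  {"offset": [0,0,0.0008],"rotation": [0,0,0],"claw": 0.5},
  {"offset": [0,0,0.0013],"rotation": [0,0,0],"claw": 0.5},
  {"offset": [0,0,0.0013],"rotation": [0,0,0],"claw": 0.5},
])

```text
t: 22.3
tcp_pos: [648.3, -272.5, 106.2]
tool_rot: [2.157, 2.283, 0.0]
ft_force: [-4.1, 1.4, 5.7]
opening: 61.6
grip_force: 58.5
```

It's in contact at about 10 N. I'll ease the grip, then open.

jog_arm([
  {"offset": [0,0,0],"rotation": [0,0,0],"claw": 0.27},
  {"offset": [0,0,0],"rotation": [0,0,0],"claw": 0.24},
  {"offset": [0,0,0],"rotation": [0,0,0],"claw": 0.15},
  {"offset": [0,0,0],"rotation": [0,0,0],"claw": 0},
  {"offset": [0,0,0],"rotation": [0,0,0],"claw": 0},
  {"offset": [0,0,0],"rotation": [0,0,0],"claw": 0},
  {"offset": [0,0,0],"rotation": [0,0,0],"claw": 0},
], grip_force=20)

```text
t: 23.0
tcp_pos: [648.3, -272.4, 105.6]
tool_rot: [2.158, 2.284, 0.0]
ft_force: [-0.0, 0.7, 0.8]
opening: 85.1
grip_force: 0.0
```

To row units: 15 cm / 40 = 0.375, -13 cm / 40 = -0.325.

jog_arm([
  {"offset": [0,0,-0.025],"rotation": [0,0,0],"claw": 0},
  {"offset": [0,0,-0.075],"rotation": [0,0,0],"claw": 0},
  {"offset": [0,0,-0.15],"rotation": [0,0,0],"claw": 0},
  {"offset": [0,0,-0.225],"rotation": [0,0,0],"claw": 0},
  {"offset": [0,0,-0.3],"rotation": [0,0,0],"claw": 0},
  {"offset": [0.125,0,-0.325],"rotation": [0,0,0],"claw": 0},
  {"offset": [0.25,-0.1,-0.325],"rotation": [0,0,0],"claw": 0},
  {"offset": [0.375,-0.2,-0.325],"rotation": [0,0,0],"claw": 0},
  {"offset": [0.375,-0.2,-0.325],"rotation": [0,0,0],"claw": 0},
  {"offset": [0.375,-0.2,-0.325],"rotation": [0,0,0],"claw": 0},
])

```text
t: 24.0
tcp_pos: [557.5, -124.4, 237.3]
tool_rot: [2.155, 2.286, 0.001]
ft_force: [0.3, -0.0, 1.3]
opening: 85.6
grip_force: 0.0
```

```bash
python3 - <<'E'
from h import *
s=r.sense();ps,Ws=shot("scene");pt,Wt=shot("top");print(s["t"],s["tcp_pos"],s["ft_force"],s["opening"])
a=cv2.resize(ps["image"][210:350,130:290],(320,280),interpolation=cv2.INTER_CUBIC)
b=cv2.resize(pt["image"][140:280,200:460],(520,280),interpolation=cv2.INTER_CUBIC)
cv2.imwrite("pics/end.png",np.hstack([a,b[:,:480]])[:,:,::-1])
E
```

```text
24.0 [ 557.50865561 -124.42144587  237.33259335] [ 0.32961573 -0.02029835  1.26733751] 85.60053381875774
```

View pics/end.png

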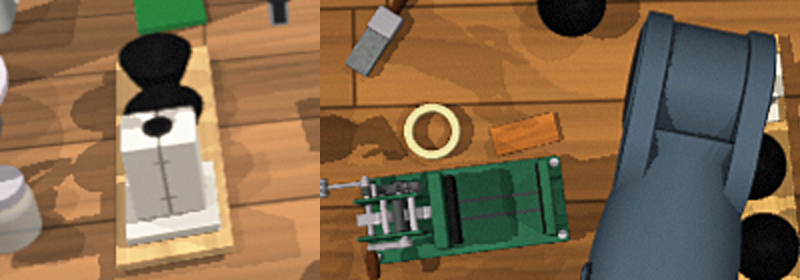

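The mould stands upright in the middle of the bat, the jaw is still back, and the arm is clear.

```bash
python3 -c "
from bench import r
print(r.job_done())"
```

```text
the job is handed in; nothing more can be done
None
```

The job is handed in at about 24 s of the 67 s, no verdict returned: the pawl was held off until the jaw stopped about 39 mm back, and the mould stands upright and released on the off-white bat, within about 3 mm of its middle by my measurement.

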